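Unstack a toy truck kit and load its chassis into the drilling jig

ROBOT

A 7-joint arm with a two-finger parallel gripper is mounted at the origin on the work surface. World frame = base frame: x ahead of the robot, y to its left, z up, the work surface at z = 0. Lengths are in m, angles in rad, forces in N, time in s.
With the tool pointing down it reaches from about 0.35 to 0.9 m from the base axis. Payload 8.1 kg.
Tool frame: the origin (TCP) lies on the centre line of the jaws, within the pads' length; the fingertips stand 19 mm ahead of it and the grasp point (between the pads) is the TCP (arm.tip_reach is the distance from the TCP to the fingertips, in m); z points along the fingers, y is the line along which they close (so a half turn about z gives the same grasp; the last joint's range is limited). The gripper opens to 92 mm and grips with 3 to 60 N. Pads are 19 mm wide; open, the fingers measure 130 mm over their backs; the gripper's body (75 mm by 190 mm) begins 47 mm behind the grasp point.
Start: joints at [1.066, 0.434, 0.025, 1.573, -0.012, 1.134, -0.075], TCP at [0.244, -0.575, 0.246] pointing down, gripper open.
Joint ranges: [-2.62, 2.62], [-0.44, 2.09], [-1.27, 1.32], [0.08, 2.57], [-1.32, 4.46], [0.12, 2], [-2.74, 2.74]. Speed limits (rad/s): [2.22, 2.22, 3.01, 3.01, 3.14, 3.14, 3.14].

INTERFACE

Orientations are given as a rotation vector (axis times angle).
In Python, from cell import arm gives the robot as it stands.
- The arm moves only by the tool arm_command, never from a script. Its argument "targets" is a list that holds one entry, the list of rows, each a list of 6 numbers: the shift along the tool's x, y, z in m, then the turn, a rotation vector about the tool's x, y, z in rad. A call has 1 to 10 rows; each row shifts and turns the commanded pose from where the row before left it, along the tool's axes as they then stand; what a row does not reach is not made up. A row lasts 1/8 s, in which the tool goes at most 62.5 mm and 10.7 degrees, less where a joint would pass 70% of its speed; a pose out of reach is approached as far as the arm can. A call with a gripper value outside its range is refused whole. "jaw" is the finger opening in m, from 0 to 0.0918, set as the call begins (left out, the last holds). The fingers move at their own pace and stop on an object; "newtons" is the grip in N (left out, the last holds). Time passes only in rows, so rows that do not move let the fingers close. It gives the time, the measured TCP pose, the force, the opening and the grip force at its end, in the units of the state.
- arm.observe(): the state, without advancing time (a new reading comes with each control period).
- arm.get_image(name): name is "scene" or "top" or "wrist"; returns a dict with "pixels" (480x640x3 uint8, red, green, blue), "z_map" (480x640 float32, m along the optical axis (not along the pixel's ray), 0 where there is no reading), "fx", "fy", "cx", "cy" (pixels), "xyz" and "rotation" of the camera in the world; the wrist camera has in their place "T_tool_cam" (4x4, takes a point from camera to tool coordinates, whose origin is the TCP and whose axes are the flange's). Camera axes: x right, y down, z forward; pixel columns grow to the right and rows downward; lengths in m; the calibration is good to about 2 mm. A picture is of the moment at which its call begins: read the wrist's pose just before it.
- arm.sign_off(): hands the job in; it is judged then, once.
The state is a dict: "clock": time; "joints": joint angles; "dq": joint speeds; "joint_efforts": joint torques, N m; "position": TCP position; "ee_rot": TCP orientation; "force": force on the tool from outside, world axes, zero at the start; "ft_torque": the same for the moment, N m; "width": opening from 0.0 (shut) to 1.0 (fully open); "gripper_force": force on a finger pad.
Only numpy, scipy, OpenCV 4.12 (cv2) and the standard library are available. Lean on these libraries where they do the work, as an engineer would, in place of code of your own. Each camera call takes 0.05 s, during which the arm holds its last target. There are 200 camera calls.

TASK

Take the toy truck kit apart from the top down, setting each part down rather than dropping it: first stand the red cab and the yellow barrel upright in the middle of the drying boards of their own colour, then lay the blue deck centred and lengthwise on the blue drying board. Last, lay the bare chassis board on the grey base of the drilling jig and slide it in under the aluminium bar until its end meets the stop.

Things in the scene. Friction and masses are not known exactly. Their poses are not given: they have to be found in the camera images.
- cab_c (a point): Centre (half-way up) of the red cab: a painted wooden block 46 (x) x 44 (y) x 36 mm high with white window marks and a white square outline on top, about 50 g. At the start it stands on the blue deck near one end of it, about 40 mm from the deck's middle; which end varies. z points up.
- tank_c (a point): Centre (half-way up) of the yellow barrel: an upright wooden cylinder, diameter 40 mm, 36 mm high, two thin dark bands, about 40 g. At the start it stands on the blue deck near the other end, about 40 mm from its middle. z points up.
- deck_c (a point): Centre (half-way up) of the blue deck: a painted wooden plank 130 (x, its length) x 56 (y) x 20 mm thick with thin dark lines across it, about 90 g. At the start it lies along the chassis board, on top of it (underside 18 mm above the table). z points up.
- chassis_c (a point): Centre (half-way up) of the chassis board: a bare brown wooden board 170 (x, its length) x 48 (y) x 18 mm thick, about 110 g, the lowest part of the stack, lying loose on the table. Both ends, each with two dark dots, stick out 20 mm from under the deck. Its two ends are alike. z points up.
- red_board: Fixed drying board of light wood, 84 x 84 mm, 8 mm thick (flat top 8 mm above the table), with a red 64 mm square painted in its middle. Origin: centre of its underside.
- yellow_board: Fixed drying board of light wood, 84 x 84 mm, 8 mm thick (flat top), with a yellow disc of 62 mm diameter painted in its middle. Origin: centre of its underside.
- blue_board: Fixed drying board of light wood, 84 (x) x 160 (y, its length) mm, 8 mm thick (flat top), with a blue 74 x 148 mm rectangle painted in its middle. The deck's length belongs along this board's y axis, either way round. Origin: centre of its underside.
- jig: Fixed drilling jig; push along its +x. Origin: on the table under the home centre of the chassis. Grey base 92 mm wide (y), x -100 to +105, top z 8 mm. Aluminium bar with 2 brass bushings across it at x +40 to +64, z 32 to 46 (bushings to 50), on posts with inner faces at y -31 and +31: slot 24 high, 62 wide. Stop face at x +85, its top z 30. Open above and at the sides for x below +40.
Mind the look-alikes: they are no part of the job. Of the things that look like the part that bears deck_c, the smallest one is meant.

How it is judged:
On the way, in this order (a step that is already met when the one before it is completed fails the run):
1. the red cab and the yellow barrel stand in the middle of their own boards (horizontal distance between cab_c and red_board below 0.015 m and z of cab_c in the frame of red_board between 0.022 and 0.031 m and angle between each of cab_c, tank_c's own z axis and vertical below 0.12 rad and horizontal distance between tank_c and yellow_board below 0.015 m and z of tank_c in the frame of yellow_board between 0.022 and 0.031 m), for 0.2 s.
2. the blue deck lies on the blue board (horizontal distance between deck_c and blue_board below 0.015 m and z of deck_c in the frame of blue_board between 0.014 and 0.023 m and angle between deck_c's own z axis and vertical below 0.12 rad and angle between the x axis of deck_c and the y axis of blue_board, either way round below 0.2 rad), for 0.2 s.
3. the chassis board is home under the bar of the jig (x of chassis_c in the frame of jig between -0.008 and 0.006 m and y of chassis_c in the frame of jig between -0.01 and 0.01 m and z of chassis_c in the frame of jig between 0.013 and 0.021 m and angle between the x axis of chassis_c and the x axis of jig, either way round below 0.15 rad), for 0.2 s.
At the end, for the whole second after the job is handed in: Cab and barrel upright (7 degrees) on the red and yellow board and the deck lengthwise (11 degrees) on the blue, each centred within 15 mm; the chassis flat on the jig base under the bar, within 8 mm of the stop; all released and at rest (all of step 1 and all of step 2 and all of step 3 and linear speed of each of cab, tank, deck, chassis below 0.02 m/s); the robot touches nothing.
It fails at once if a part of the kit is dropped or thrown (moves freely at over 0.8 m/s, a fall of about 3 cm) ((linear speed of cab above 0.8 m/s and contact force between the fingers and cab below 0.02 N) or (linear speed of tank above 0.8 m/s and contact force between the fingers and tank below 0.02 N) or (linear speed of deck above 0.8 m/s and contact force between the fingers and deck below 0.02 N) or (linear speed of chassis above 0.8 m/s and contact force between the fingers and chassis below 0.02 N)).
It also fails if it takes over 144 s, if anything falls off the work surface, if the arm or the gripper's body presses on something with over 40 N, if the wrist force passes 120 N, or if a joint passes its speed limit or range.

## Working session

There is one attempt and no reset: what is moved stays moved. The work goes in short steps, Python scripts to look and compute and a tool call to move; the robot and the scene stay as the last step left them, time stands still between calls to the robot, and variables do not carry over. Pictures are saved under pics/ and viewed, at most 14 in all, crops included, and the job is handed in when it is done.

Besides the shell and the picture viewer there is one more tool, called in YAML: its name, and indented under it one key for each argument. arm_command: Moves the arm, as the interface text tells. Its arguments: {"type":"object","properties":{"targets":{"type":"array","items":{"type":"array","items":{"type":"array","items":{"type":"number"}}}},"jaw":{"type":"number"},"newtons":{"type":"number"}},"required":["targets"]}

```bash
mkdir -p pics; ls; python3 - <<'E'
from cell import arm
import cv2,numpy as np
s=arm.observe();print({k:np.round(v,3) for k,v in s.items()})
for n in("top","scene"):
    d=arm.get_image(n);cv2.imwrite(f"pics/{n}0.png",d["pixels"][:,:,::-1]);print(n,d["fx"],d["cx"],d["cy"],d["xyz"],np.round(d["rotation"],3).tolist())
    np.savez(f"{n}0.npz",**d)
d=arm.get_image("wrist");print(np.round(d["T_tool_cam"],3),d["fx"])
E
```

```text
pics
{'clock': np.float64(0.0), 'joints': array([ 1.066,  0.435,  0.025,  1.574, -0.012,  1.134, -0.075]), 'dq': array([ 0.002, -0.001,  0.001, -0.001,  0.001, -0.002, -0.001]), 'joint_efforts': array([ 1.0000e-03, -6.6785e+01,  9.8500e-01, -3.1446e+01, -6.1000e-02,
        4.3000e-02,  0.0000e+00]), 'position': array([ 0.244, -0.575,  0.245]), 'ee_rot': array([-3.077e+00, -6.270e-01,  1.000e-03]), 'force': array([-0.253,  0.335, -0.918]), 'ft_torque': array([-0.013, -0.009,  0.021]), 'gripper_force': np.float64(0.0), 'width': np.float64(0.999)}
top 475.71975563643633 325.54812670493493 237.7928323947704 [ 0.32837458 -0.08090161  1.27071895] [-2.15, 2.182, -0.125]
scene 575.6025802569516 322.78765851784925 244.93707829393168 [ 1.36717096 -0.01489208  0.68577662] [-1.578, -1.692, 0.903]
[[-0.    -0.967 -0.254  0.068]
 [ 1.    -0.     0.    -0.   ]
 [-0.    -0.254  0.967 -0.139]
 [ 0.     0.     0.     1.   ]] 359.6199245860417
```

View pics/top0.png

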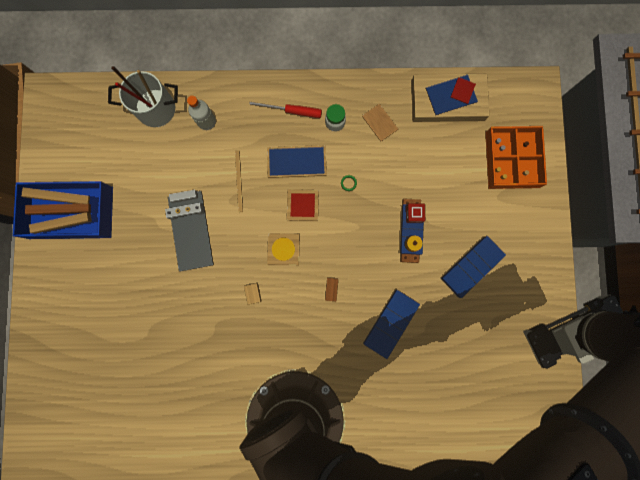

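View pics/scene0.png

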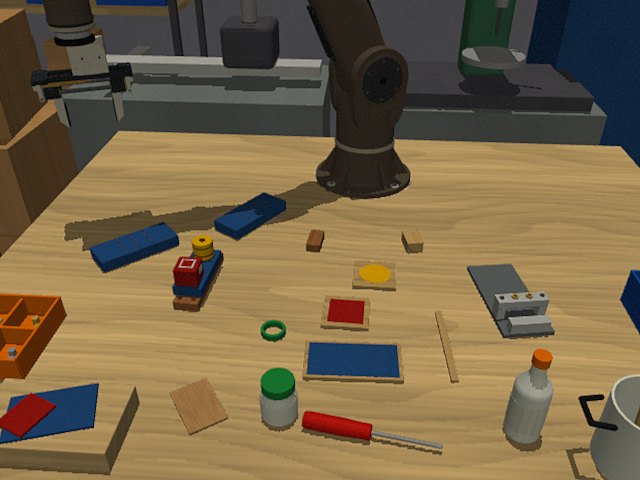

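The top view shows the stack at (412,232), with the cab at (416,212) and the barrel at (415,243). The boards are red (303,205), yellow (283,249) and blue (297,162), and the jig is at (190,230) with its stop at the far (+x) side. The two loose blue planks at (391,323) and (473,266) are larger look-alikes.

```bash
cat > h.py <<'E'
import numpy as np,cv2
from scipy.spatial.transform import Rotation as R
def cam(d,s=None):
    if "xyz" in d: return R.from_rotvec(d["rotation"]).as_matrix() if np.size(d["rotation"])==3 else np.array(d["rotation"]),np.array(d["xyz"])
    T=d["T_tool_cam"];Rt=R.from_rotvec(s["ee_rot"]).as_matrix()
    return Rt@T[:3,:3],np.array(s["position"])+Rt@T[:3,3]
def ray(d,uv,z,s=None):
    Rc,t=cam(d,s);uv=np.atleast_2d(uv).astype(float)
    v=np.c_[(uv[:,0]-d["cx"])/d["fx"],(uv[:,1]-d["cy"])/d["fy"],np.ones(len(uv))]@Rc.T
    return t+v*((z-t[2])/v[:,2])[:,None]
def cloud(d,s=None):
    Rc,t=cam(d,s);v,u=np.mgrid[:480,:640];z=d["z_map"]
    return np.dstack([(u-d["cx"])/d["fx"]*z,(v-d["cy"])/d["fy"]*z,z])@Rc.T+t
def hsv(d): return cv2.cvtColor(np.ascontiguousarray(d["pixels"]),cv2.COLOR_RGB2HSV)
def mask(d,c):
    H=hsv(d);h,s,v=H[...,0],H[...,1],H[...,2]
    return {"red":((h<6)|(h>172))&(s>150)&(v>70),"yellow":(h>20)&(h<32)&(s>185)&(v>90),"blue":(h>105)&(h<122)&(s>120)&(v>40),"grey":(s<60)&(v>60)}[c]
def rect(d,m,z,roi,s=None):
    """min-area rectangle of largest blob in roi, in world at height z: centre, size(long,short), long-axis angle"""
    k=np.zeros(m.shape,np.uint8);a,b,c,e=roi;k[b:e,a:c]=m[b:e,a:c]
    k=cv2.morphologyEx(k,cv2.MORPH_CLOSE,np.ones((3,3)))
    cs=cv2.findContours(k,cv2.RETR_EXTERNAL,cv2.CHAIN_APPROX_NONE)[0]
    c=max(cs,key=cv2.contourArea)[:,0]
    p=ray(d,c,z,s)[:,:2].astype(np.float32);(x,y),(w,h),_=cv2.minAreaRect(p)
    q=cv2.boxPoints(cv2.minAreaRect(p));e=max(q[1]-q[0],q[2]-q[1],key=np.linalg.norm)
    return np.round([x,y,max(w,h),min(w,h),np.degrees(np.arctan(e[1]/e[0])) if e[0] else 90],4)
E
python3 - <<'E'
from h import *
d=dict(np.load("top0.npz"))
for n,c,z,r in[("redb","red",.008,(280,185,325,225)),("yelb","yellow",.008,(262,230,305,268)),("blub","blue",.008,(262,140,332,182)),
 ("cab","red",.074,(400,195,432,225)),("tank","yellow",.074,(400,230,430,255)),("deck","blue",.038,(395,190,432,265)),("jig","grey",.008,(160,215,220,275))]:
    print(n,rect(d,mask(d,c),z,r))
P=cloud(d)
print(np.round(P[233,410],3),np.round(P[212,416],3),np.round(P[280,440],3))
# jig: bar, stop from heights
for lo,hi in((.003,.016),(.024,.034),(.040,.056)):
    k=np.zeros((480,640),bool);k[180:275,155:225]=1
    k&=(P[...,2]>lo)&(P[...,2]<hi);p=P[k][:,:2].astype(np.float32);print(lo,len(p),cv2.minAreaRect(p))
# chassis
H=hsv(d);m=(H[...,0]<16)&(H[...,1]>120)&(H[...,2]<150)
print(H[256:262,404:418:3].tolist())
cv2.imwrite("pics/a.png",cv2.resize(d["pixels"][180:280,150:450,::-1],None,fx=2.6,fy=2.6,interpolation=cv2.INTER_CUBIC))
E
```

```text
redb [ 5.58800e-01 -2.62000e-02  6.21000e-02  6.00000e-02  8.91717e+01]
yelb [ 0.4407  0.0268  0.0588  0.0587 -0.8452]
blub [ 6.80500e-01 -1.08000e-02  1.44900e-01  6.98000e-02 -8.87299e+01]
cab [ 0.5233 -0.3181  0.0443  0.0409 -1.9656]
tank [ 0.4452 -0.3103  0.0356  0.0356 -0.8501]
deck [ 0.4851 -0.3135  0.1253  0.0535 -4.3521]
jig [0.4695 0.2773 0.1541 0.1022 9.8225]
[ 0.475 -0.307  0.042] [ 0.524 -0.318  0.076] [ 0.352 -0.39   0.001]
0.003 2624 ((0.5045510530471802, 0.2782360315322876), (0.25758156180381775, 0.1873731166124344), 0.5847685933113098)
0.024 222 ((0.5643131136894226, 0.28774675726890564), (0.06557511538267136, 0.0903475359082222), 9.463030815124512)
0.04 342 ((0.5439703464508057, 0.28381791710853577), (0.02511819265782833, 0.09273642301559448), 9.167824745178223)
[[[13, 174, 101], [13, 179, 118], [13, 177, 121], [13, 177, 127], [14, 183, 114]], [[13, 178, 76], [13, 180, 115], [13, 180, 119], [13, 178, 123], [12, 179, 80]], [[13, 176, 84], [13, 178, 116], [13, 175, 121], [13, 175, 127], [12, 166, 77]], [[12, 176, 110], [13, 177, 118], [13, 176, 119], [13, 180, 126], [13, 177, 114]], [[13, 185, 116], [13, 176, 119], [13, 178, 119], [13, 175, 127], [13, 179, 127]], [[13, 175, 108], [13, 182, 118], [13, 178, 116], [13, 183, 124], [12, 180, 126]]]
```

View pics/a.png

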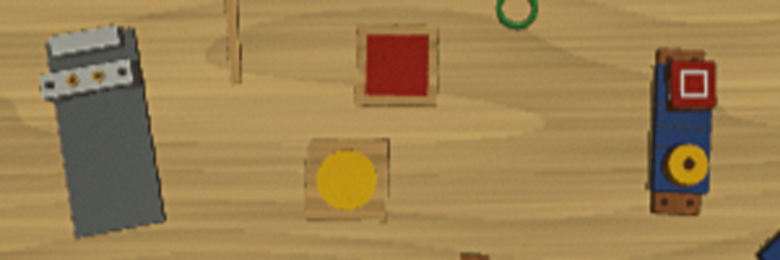

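```bash
cat >> h.py <<'E'
def go(s,x,y,z,head):
    """shift in present tool axes, then turn about tool z; also tilt error"""
    M=R.from_rotvec(s["ee_rot"]).as_matrix();D=M.T@(np.array([x,y,z])-s["position"])
    h=np.degrees(np.arctan2(M[1,0],M[0,0]));a=np.radians(head);
    G=np.array([[np.cos(a),np.sin(a),0],[np.sin(a),-np.cos(a),0],[0,0,-1]]).T
    print("t",round(float(s["clock"]),2),"pos",np.round(s["position"],4),"head",round(h,1),"q",np.round(s["joints"],2),"w",round(float(s["width"]),3),"gf",round(float(s["gripper_force"]),1))
    print("shift",np.round(D,4),"turn",np.round(R.from_matrix(M.T@G).as_rotvec(),4))
E
python3 -c "
from h import *
from cell import arm
go(arm.observe(),.485,-.314,.22,-5)"
```

```text
t 0.15 pos [ 0.2442 -0.5749  0.2452] head 23.0 q [ 1.07  0.44  0.03  1.57 -0.01  1.13 -0.08] w 0.999 gf 0.0
shift [ 0.3236 -0.146   0.0253] turn [-1.100e-03  4.000e-04  4.889e-01]
```

arm_command:
  targets:
    - [[0.045,-0.021,0.0036,0,0,0],[0.046,-0.021,0.0036,0,0,0],[0.046,-0.021,0.0036,0,0,0],[0.046,-0.021,0.0036,0,0,0],[0.046,-0.021,0.0036,0,0,0],[0.046,-0.021,0.0036,0,0,0],[0.048,-0.02,0.0036,0,0,0],[0,0,0,0,0,0.163],[0,0,0,0,0,0.163],[0,0,0,0,0,0.163]]
  jaw: 0.0918
  newtons: 20

```text
clock: 1.4
position: [0.4845, -0.3143, 0.2202]
ee_rot: [-3.138, 0.145, 0.001]
force: [0.5, -0.1, -0.2]
width: 0.999
gripper_force: 0.0
```

```bash
python3 - <<'E'
from h import *
from cell import arm
s=arm.observe();d=arm.get_image("wrist");cv2.imwrite("pics/w1.png",d["pixels"][:,:,::-1])
F=(0,0,640,480)
print("cab",rect(d,mask(d,"red"),.074,F,s));print("deck",rect(d,mask(d,"blue"),.038,F,s));print("tank",rect(d,mask(d,"yellow"),.074,F,s))
# heights check, points near the top of cab/tank
P=cloud(d,s);ok=(d["z_map"]>0)&(P[...,2]>.068)&(P[...,2]<.085)&(abs(P[...,0]-.485)<.1)&(abs(P[...,1]+.314)<.06)
n,L,st,c=cv2.connectedComponentsWithStats(ok.astype(np.uint8))
for i in range(1,n):
    if st[i,4]>300:
        p=P[L==i];print(cv2.minAreaRect(p[:,:2].astype(np.float32)),p[:,2].mean())
go(s,.523,-.318,.062,-5)
E
```

```text
cab [ 0.56   -0.0817  0.0517  0.0476 -2.529 ]
deck [  0.4222  -0.4889   0.0903   0.0788 -47.9742]
tank [ 0.4476 -0.3109  0.0385  0.0362 -4.4249]
((0.5274016857147217, -0.3184148371219635), (0.04425406455993652, 0.04602397233247757), 88.71363067626953) 0.07419026604716997
((0.44851431250572205, -0.31040820479393005), (0.038787487894296646, 0.03916527330875397), 50.975868225097656) 0.07398018153245504
t 1.4 pos [ 0.4845 -0.3143  0.2202] head -5.3 q [ 0.47  0.38  0.02  1.73 -0.01  1.04 -1.17] w 0.999 gf 0.0
shift [0.0387 0.0002 0.1582] turn [-0.0002  0.0006 -0.0051]
```

View pics/w1.png

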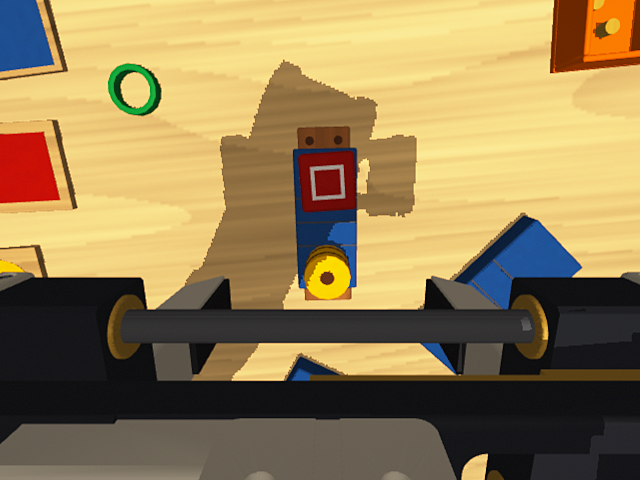

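The wrist view shows the cab at (328,182) and the barrel at (328,275), and the jaws are aligned with the deck. Next is the cab grasp at about (0.526, -0.318).

arm_command:
  targets:
    - [[0.0205,0,0.02,0,0,0],[0.0205,0,0.02,0,0,0],[0,0,0.03,0,0,0],[0,0,0.03,0,0,0],[0,0,0.03,0,0,0],[0,0,0.018,0,0,0],[0,0,0.01,0,0,0],[0,0,0,0,0,0],[0,0,0,0,0,0]]

```text
clock: 2.58
position: [0.5261, -0.3185, 0.0635]
ee_rot: [3.138, -0.137, 0.002]
force: [-0.4, -0.9, -0.4]
width: 0.998
gripper_force: 0.0
```

arm_command:
  targets:
    - [[0,0,0,0,0,0],[0,0,0,0,0,0],[0,0,0,0,0,0],[0,0,0,0,0,0],[0,0,0,0,0,0],[0,0,0,0,0,0]]
  jaw: 0.03
  newtons: 15

```text
clock: 3.32
position: [0.5255, -0.3182, 0.0625]
ee_rot: [3.139, -0.137, 0.0]
force: [0.0, -0.2, 1.5]
width: 0.491
gripper_force: 14.6
```

```bash
python3 -c "
from h import *
from cell import arm
go(arm.observe(),.5588,-.0262,.062,0)"
```

```text
t 3.33 pos [ 0.5255 -0.3182  0.0625] head -5.0 q [ 0.45  0.61  0.01  1.78 -0.01  0.75 -1.19] w 0.491 gf 14.6
shift [ 0.0077 -0.2938  0.0005] turn [ 0.     -0.     -0.0873]
```

arm_command:
  targets:
    - [[0,0,-0.015,0,0,0],[0,0,-0.025,0,0,0],[0,0,-0.02,0,0,0],[0.001,-0.042,0,0,0,0],[0.001,-0.05,0,0,0,0],[0.001,-0.05,0,0,0,0],[0.001,-0.05,0,0,0,0],[0.001,-0.05,0,0,0,0],[0.002,-0.052,0,0,0,-0.087],[0,0,0,0,0,0]]

```text
clock: 4.58
position: [0.5588, -0.0202, 0.1236]
ee_rot: [-3.139, -0.013, -0.002]
force: [0.0, -1.0, -0.4]
width: 0.485
gripper_force: 14.6
```

```bash
python3 - <<'E'
from h import *
from cell import arm
s=arm.observe();go(s,.5588,-.0262,.033,0)
d=arm.get_image("wrist");cv2.imwrite("pics/w2.png",d["pixels"][:,:,::-1])
F=(0,0,640,480)
print("blue",rect(d,mask(d,"blue"),.008,F,s));print("yel",rect(d,mask(d,"yellow"),.008,F,s))
m=mask(d,"red");print(rect(d,m,.122-.01,F,s))
E
```

```text
t 4.58 pos [ 0.5588 -0.0202  0.1236] head 0.5 q [-0.02  0.46 -0.05  1.87  0.03  0.81 -1.65] w 0.485 gf 14.6
shift [-0.0002  0.0062  0.0906] turn [-0.0026 -0.0016  0.0084]
blue [ 6.81600e-01 -9.20000e-03  1.48100e-01  7.19000e-02 -8.90057e+01]
yel [0.4604 0.0278 0.0236 0.0154 8.5124]
[ 0.582  -0.0187  0.0511  0.051   0.5333]
```

View pics/w2.png

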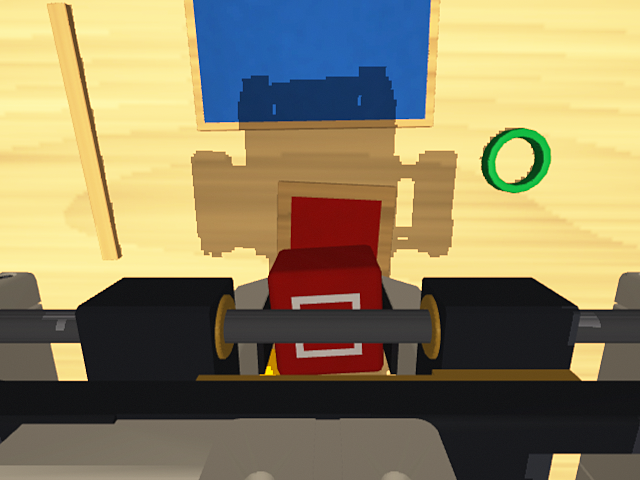

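The wrist view shows the cab held upright, with the red board behind it at (336,220) and the blue board at (315,60).

arm_command:
  targets:
    - [[0,0,0,0,0,0],[0,0,0.02,0,0,0],[0,0,0.025,0,0,0],[0,0,0.02,0,0,0],[0,0,0.01,0,0,0],[0,0,0,0,0,0],[0,0,0,0,0,0]]

```text
clock: 5.5
position: [0.5586, -0.0263, 0.0483]
ee_rot: [3.141, -0.001, 0.002]
force: [0.7, 0.1, -0.1]
width: 0.487
gripper_force: 14.6
```

```bash
python3 -c "
from h import *
from cell import arm
go(arm.observe(),.5588,-.0262,.033,0)"
```

```text
t 5.5 pos [ 0.5586 -0.0263  0.0483] head -0.1 q [-0.02  0.57 -0.04  1.93  0.04  0.64 -1.65] w 0.487 gf 14.6
shift [ 0.0002 -0.0001  0.0153] turn [ 0.0001 -0.0011 -0.0009]
```

arm_command:
  targets:
    - [[0,0,0.008,0,0,0],[0,0,0.004,0,0,0],[0,0,0.0025,0,0,0],[0,0,0,0,0,0],[0,0,0,0,0,0],[0,0,0,0,0,0]]

```text
clock: 6.25
position: [0.5581, -0.0259, 0.0332]
ee_rot: [3.142, -0.0, 0.0]
force: [0.9, -0.6, -0.3]
width: 0.489
gripper_force: 14.6
```

arm_command:
  targets:
    - [[0,0,0,0,0,0],[0,0,0,0,0,0],[0,0,0,0,0,0],[0,0,0,0,0,0],[0,0,-0.01,0,0,0],[0,0,-0.03,0,0,0],[0,0,-0.04,0,0,0],[0,0,-0.04,0,0,0],[0,0,0,0,0,0]]
  jaw: 0.0918

```text
clock: 7.38
position: [0.5602, -0.0258, 0.1569]
ee_rot: [-3.141, 0.001, -0.01]
force: [0.9, -0.2, 0.1]
width: 0.999
gripper_force: 0.0
```

```bash
python3 - <<'E'
from h import *
from cell import arm
s=arm.observe();go(s,.447,-.3105,.062,-5)
d=arm.get_image("top");F=(280,180,325,225);P=cloud(d)
print(rect(d,mask(d,"red"),.044,F))
d=arm.get_image("wrist");P=cloud(d,s)
ok=(d["z_map"]>0)&(P[...,2]>.036)&(P[...,2]<.05)&(abs(P[...,0]-.56)<.06)&(abs(P[...,1]+.026)<.06);p=P[ok]
print(len(p),cv2.minAreaRect(p[:,:2].astype(np.float32)),p[:,2].mean())
E
```

```text
t 7.38 pos [ 0.5602 -0.0258  0.1569] head -0.0 q [-0.02  0.42 -0.04  1.84  0.02  0.87 -1.64] w 0.999 gf 0.0
shift [-0.1137  0.2847  0.0941] turn [-0.0005 -0.0067  0.0869]Traceback (most recent call last):
  File "<stdin>", line 5, in <module>
  File "h.py", line 23, in rect
    c=max(cs,key=cv2.contourArea)[:,0]
      ~~~^^^^^^^^^^^^^^^^^^^^^^^^
ValueError: max() iterable argument is empty
```

arm_command:
  targets:
    - [[-0.016,0.041,0,0,0,0],[-0.016,0.041,0,0,0,0],[-0.016,0.041,0,0,0,0],[-0.016,0.041,0,0,0,0],[-0.016,0.041,0,0,0,0],[-0.016,0.04,0,0,0,0],[-0.016,0.04,0,0,0,0.087],[0,0,0,0,0,0],[0,0,0,0,0,0]]

```text
clock: 8.55
position: [0.4457, -0.3101, 0.1523]
ee_rot: [-3.138, 0.136, 0.002]
force: [-0.6, 0.3, -0.8]
width: 0.999
gripper_force: 0.0
```

```bash
python3 - <<'E'
from h import *
from cell import arm
s=arm.observe();go(s,.447,-.3105,.062,-5)
d=arm.get_image("top")
print("cab",rect(d,mask(d,"red"),.044,(280,180,325,225)))
d=arm.get_image("wrist");P=cloud(d,s);cv2.imwrite("pics/w3.png",d["pixels"][:,:,::-1])
ok=(d["z_map"]>0)&(P[...,2]>.068)&(P[...,2]<.08)&(abs(P[...,0]-.447)<.04)&(abs(P[...,1]+.31)<.03);p=P[ok]
print(len(p),cv2.minEnclosingCircle(p[:,:2].astype(np.float32)))
print("deck",rect(d,mask(d,"blue"),.038,(230,0,420,480),s))
E
```

```text
t 8.55 pos [ 0.4457 -0.3101  0.1523] head -5.0 q [ 0.48  0.4   0.04  1.89 -0.02  0.85 -1.13] w 0.999 gf 0.0
shift [0.0014 0.0004 0.0903] turn [-0.001   0.0012  0.0006]
cab [ 5.52200e-01 -2.78000e-02  6.03000e-02  5.83000e-02  8.91717e+01]
2957 ((0.44773179292678833, -0.3110399842262268), 0.020108215510845184)
deck [ 0.4884 -0.3137  0.1282  0.0549 -4.2541]
```

View pics/w3.png

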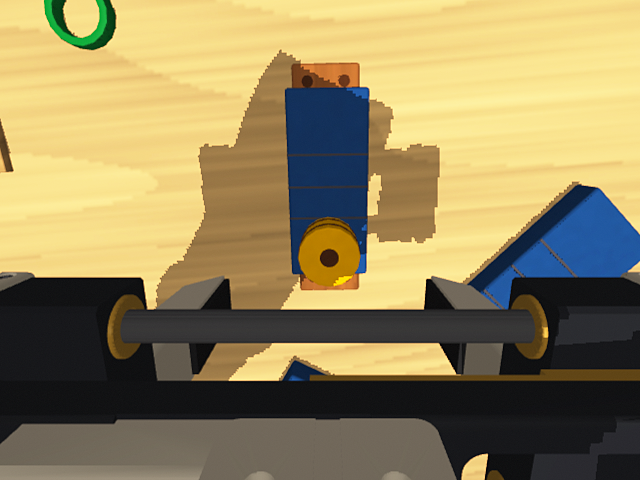

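The barrel is at (329,257), and the deck is clear of the cab and centred near (328,180).

arm_command:
  targets:
    - [[0.002,0.001,0.02,0,0,0],[0,0,0.03,0,0,0],[0,0,0.02,0,0,0],[0,0,0.012,0,0,0],[0,0,0.008,0,0,0],[0,0,0,0,0,0],[0,0,0,0,0,0]]

```text
clock: 9.52
position: [0.4483, -0.3122, 0.0636]
ee_rot: [3.138, -0.137, 0.001]
force: [0.2, 0.4, 0.3]
width: 0.998
gripper_force: 0.0
```

arm_command:
  targets:
    - [[0,0,0,0,0,0],[0,0,0,0,0,0],[0,0,0,0,0,0],[0,0,0,0,0,0],[0,0,0,0,0,0],[0,0,0,0,0,0]]
  jaw: 0.03

```text
clock: 10.28
position: [0.4479, -0.312, 0.063]
ee_rot: [-3.139, 0.137, 0.0]
force: [0.1, 0.8, 0.2]
width: 0.433
gripper_force: 15.0
```

```bash
python3 -c "
from h import *
from cell import arm
go(arm.observe(),.4425,.0275,.123,-5)"
```

```text
t 10.28 pos [ 0.4479 -0.312   0.063 ] head -5.0 q [ 0.49  0.53  0.03  1.96 -0.03  0.66 -1.12] w 0.433 gf 15.0
shift [-0.0349 -0.3377 -0.06  ] turn [-0.      0.0001  0.    ]
```

arm_command:
  targets:
    - [[0,0,-0.015,0,0,0],[0,0,-0.025,0,0,0],[0,0,-0.02,0,0,0],[-0.005,-0.048,0,0,0,0],[-0.005,-0.048,0,0,0,0],[-0.005,-0.048,0,0,0,0],[-0.005,-0.048,0,0,0,0],[-0.005,-0.048,0,0,0,0],[-0.005,-0.049,0,0,0,0],[-0.005,-0.049,0,0,0,0]]

```text
clock: 11.52
position: [0.4427, 0.0292, 0.1241]
ee_rot: [-3.138, 0.138, -0.002]
force: [1.1, 0.3, -0.1]
width: 0.43
gripper_force: 15.0
```

arm_command:
  targets:
    - [[0,0,0,0,0,0],[0,0,0.025,0,0,0],[0,0,0.025,0,0,0],[0,0,0.015,0,0,0],[0,0,0.01,0,0,0],[0,0,0,0,0,0],[0,0,0,0,0,0]]

```text
clock: 12.4
position: [0.4429, 0.0276, 0.0486]
ee_rot: [-3.139, 0.138, -0.001]
force: [-0.0, 0.1, -1.4]
width: 0.436
gripper_force: 15.0
```

```bash
python3 -c "
from h import *
from cell import arm
go(arm.observe(),.4415,.0272,.033,-5)"
```

```text
t 12.4 pos [0.4429 0.0276 0.0486] head -5.0 q [-0.15  0.44 -0.04  2.2   0.04  0.5  -1.88] w 0.436 gf 15.0
shift [-0.0014  0.0005  0.0156] turn [-0.0001 -0.0008 -0.0004]
```

arm_command:
  targets:
    - [[-0.001,0,0.008,0,0,0],[0,0,0.004,0,0,0],[0,0,0.003,0,0,0],[0,0,0,0,0,0],[0,0,0,0,0,0],[0,0,0,0,0,0]]

```text
clock: 13.15
position: [0.4415, 0.0278, 0.033]
ee_rot: [3.139, -0.137, 0.0]
force: [0.1, -0.5, 0.7]
width: 0.433
gripper_force: 15.0
```

arm_command:
  targets:
    - [[0,0,0,0,0,0],[0,0,0,0,0,0],[0,0,0,0,0,0],[0,0,0,0,0,0],[0,0,-0.01,0,0,0],[0,0,-0.03,0,0,0],[0,0,-0.04,0,0,0],[0,0,-0.04,0,0,0],[0,0,0,0,0,0]]
  jaw: 0.0918

```text
clock: 14.28
position: [0.4434, 0.0281, 0.1563]
ee_rot: [-3.137, 0.137, -0.01]
force: [-0.2, -0.1, 0.4]
width: 0.999
gripper_force: 0.0
```

```bash
python3 - <<'E'
from h import *
from cell import arm
s=arm.observe();go(s,.4882,-.3137,.039,-4.4)
d=arm.get_image("wrist");P=cloud(d,s);cv2.imwrite("pics/w4.png",d["pixels"][:,:,::-1])
for c in((.441,.027),(.559,-.026)):
    ok=(d["z_map"]>0)&(P[...,2]>.037)&(P[...,2]<.05)&(abs(P[...,0]-c[0])<.04)&(abs(P[...,1]-c[1])<.035);p=P[ok]
    print(len(p),cv2.minAreaRect(p[:,:2].astype(np.float32)))
E
```

```text
t 14.28 pos [0.4434 0.0281 0.1563] head -5.0 q [-0.14  0.25 -0.05  2.11  0.02  0.77 -1.86] w 0.999 gf 0.0
shift [0.0738 0.3368 0.1172] turn [-0.0015 -0.0061 -0.0107]
2266 ((0.44193679094314575, 0.027903366833925247), (0.039333902299404144, 0.03880245238542557), 73.95520782470703)
5329 ((0.5597049593925476, -0.02572796680033207), (0.04647469148039818, 0.04471369460225105), 3.089348554611206)
```

View pics/w4.png

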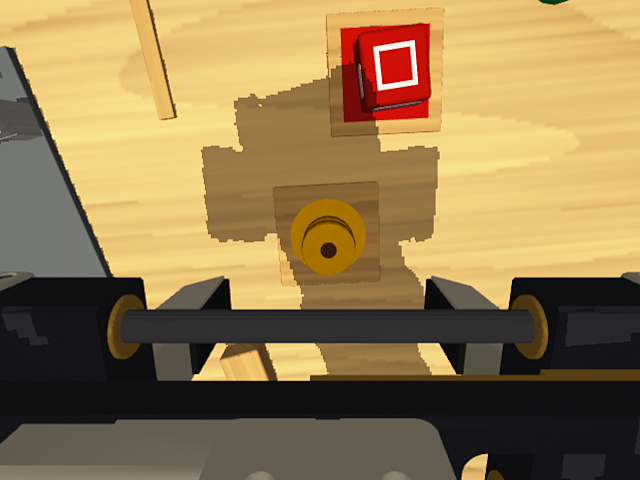

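Both the barrel (329,245) and the cab (395,65) stand centred on their boards. Next is the deck.

arm_command:
  targets:
    - [[0.009,0.042,0,0,0,0],[0.009,0.042,0,0,0,0],[0.009,0.042,0,0,0,0],[0.009,0.042,0,0,0,0],[0.009,0.042,0,0,0,0],[0.009,0.042,0,0,0,0],[0.009,0.042,0,0,0,0],[0.009,0.042,0,0,0,-0.01],[0,0,0.02,0,0,0],[0,0,0,0,0,0]]

```text
clock: 15.58
position: [0.4822, -0.3125, 0.1307]
ee_rot: [-3.137, 0.122, 0.007]
force: [-0.2, 0.1, 0.4]
width: 1.002
gripper_force: 0.0
```

```bash
python3 - <<'E'
from h import *
from cell import arm
s=arm.observe()
d=arm.get_image("top");print(rect(d,mask(d,"blue"),.038,(385,190,436,275)))
d=arm.get_image("wrist");P=cloud(d,s)
ok=(d["z_map"]>0)&(P[...,2]>.033)&(P[...,2]<.043)&(abs(P[...,0]-.488)<.09)&(abs(P[...,1]+.314)<.05);p=P[ok]
print(len(p),cv2.minAreaRect(p[:,:2].astype(np.float32)))
go(s,.4882,-.3137,.039,-4.4)
E
```

```text
[ 0.4472 -0.3012  0.0492  0.0333 -7.041 ]
13766 ((0.49668532609939575, -0.3141106963157654), (0.05630095675587654, 0.11220606416463852), 85.61749267578125)
t 15.57 pos [ 0.4822 -0.3125  0.1307] head -4.5 q [ 0.43  0.48  0.08  1.83 -0.05  0.84 -1.12] w 1.002 gf 0.0
shift [0.0065 0.0009 0.0917] turn [-0.002   0.0046 -0.0011]
```

arm_command:
  targets:
    - [[0.006,0.001,0.02,0,0,0],[0,0,0.03,0,0,0],[0,0,0.025,0,0,0],[0,0,0.01,0,0,0],[0,0,0.007,0,0,0],[0,0,0,0,0,0],[0,0,0,0,0,0]]

```text
clock: 16.55
position: [0.4903, -0.3149, 0.0418]
ee_rot: [3.139, -0.121, 0.002]
force: [-0.1, 0.6, 0.1]
width: 0.998
gripper_force: 0.0
```

arm_command:
  targets:
    - [[0,0,0,0,0,0],[0,0,0,0,0,0],[0,0,0,0,0,0],[0,0,0,0,0,0],[0,0,0,0,0,0],[0,0,0,0,0,0]]
  jaw: 0.04
  newtons: 20

```text
clock: 17.3
position: [0.4898, -0.3146, 0.0411]
ee_rot: [-3.139, 0.121, -0.0]
force: [-0.0, 0.6, 1.4]
width: 0.61
gripper_force: 20.0
```

```bash
python3 -c "
from h import *
from cell import arm
go(arm.observe(),.681,-.0100,.10,91)"
```

```text
t 17.3 pos [ 0.4898 -0.3146  0.0411] head -4.4 q [ 0.44  0.61  0.06  1.88 -0.06  0.66 -1.12] w 0.61 gf 20.0
shift [ 0.1671 -0.3184 -0.0589] turn [ 0.     -0.     -1.6655]
```

arm_command:
  targets:
    - [[0,0,-0.015,0,0,0],[0,0,-0.025,0,0,0],[0,0,-0.03,0,0,0],[0.024,-0.045,0,0,0,0],[0.024,-0.046,0,0,0,0],[0.024,-0.046,0,0,0,0],[0.024,-0.046,0,0,0,0],[0.024,-0.046,0,0,0,0],[0.024,-0.046,0,0,0,0],[0.023,-0.045,0,0,0,0]]

```text
clock: 18.55
position: [0.6819, -0.0069, 0.1121]
ee_rot: [3.139, -0.121, 0.001]
force: [0.2, -0.7, -1.5]
width: 0.608
gripper_force: 20.0
```

arm_command:
  targets:
    - [[0,0,0,0,0,-0.16],[0,0,0,0,0,-0.17],[0,0,0,0,0,-0.17],[0,0,0,0,0,-0.17],[0,0,0,0,0,-0.17],[0,0,0,0,0,-0.17],[0,0,0,0,0,-0.17],[0,0,0,0,0,-0.17],[0,0,0,0,0,-0.17],[0,0,0,0,0,-0.146]]

```text
clock: 19.8
position: [0.6811, -0.009, 0.1119]
ee_rot: [2.196, 2.246, -0.001]
force: [0.3, -0.8, -1.8]
width: 0.606
gripper_force: 20.0
```

arm_command:
  targets:
    - [[0,0,0,0,0,0],[0,0,0.015,0,0,0],[0,0,0.015,0,0,0],[0,0,0.01,0,0,0],[0,0,0,0,0,0],[0,0,0,0,0,0]]

```text
clock: 20.55
position: [0.6813, -0.0083, 0.0712]
ee_rot: [2.201, 2.241, 0.0]
force: [-0.4, -0.0, -0.8]
width: 0.608
gripper_force: 20.0
```

```bash
python3 - <<'E'
from h import *
from cell import arm
s=arm.observe();go(s,.681,-.0085,.0315,91)
d=arm.get_image("wrist");cv2.imwrite("pics/w5.png",d["pixels"][:,:,::-1])
d=arm.get_image("scene");cv2.imwrite("pics/s5.png",d["pixels"][:,:,::-1])
E
```

```text
t 20.55 pos [ 0.6813 -0.0083  0.0712] head 91.0 q [ 0.15  0.72 -0.35  1.57  0.29  0.9  -0.28] w 0.608 gf 20.0
shift [-0.0002 -0.0003  0.0397] turn [ 0.0003 -0.0001  0.0003]
```

View pics/s5.png

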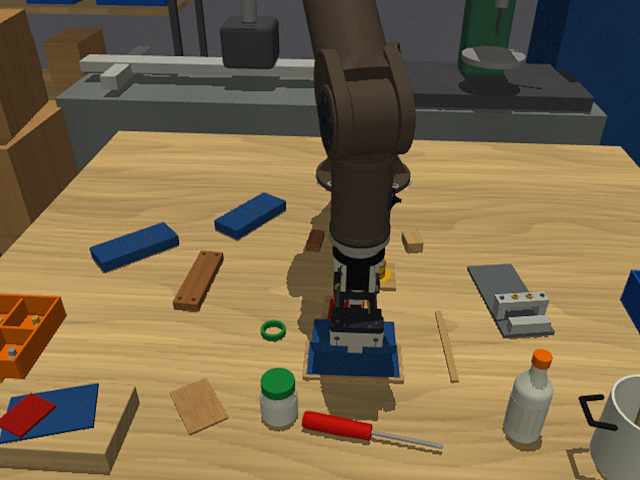

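The scene view shows the deck held lengthwise over the blue board at (355,350), and the bare chassis at (200,280).

arm_command:
  targets:
    - [[0,0,0.015,0,0,0],[0,0,0.012,0,0,0],[0,0,0.007,0,0,0],[0,0,0.004,0,0,0],[0,0,0.0015,0,0,0],[0,0,0,0,0,0],[0,0,0,0,0,0],[0,0,0,0,0,0]]

```text
clock: 21.65
position: [0.6812, -0.0085, 0.0318]
ee_rot: [2.201, 2.241, 0.0]
force: [-0.0, 0.5, -1.0]
width: 0.607
gripper_force: 20.0
```

arm_command:
  targets:
    - [[0,0,0,0,0,0],[0,0,0,0,0,0],[0,0,0,0,0,0],[0,0,0,0,0,0],[0,0,-0.01,0,0,0],[0,0,-0.03,0,0,0],[0,0,-0.04,0,0,0],[0,0,-0.04,0,0,0],[0,0,0,0,0,0]]
  jaw: 0.0918

```text
clock: 22.78
position: [0.6833, -0.008, 0.1563]
ee_rot: [2.198, 2.238, 0.009]
force: [1.0, 0.6, -0.4]
width: 0.995
gripper_force: 0.0
```

```bash
python3 - <<'E'
from h import *
from cell import arm
s=arm.observe();go(s,.488,-.314,.152,-4.4)
d=arm.get_image("wrist");P=cloud(d,s)
ok=(d["z_map"]>0)&(P[...,2]>.022)&(P[...,2]<.035)&(abs(P[...,0]-.681)<.05)&(abs(P[...,1]+.01)<.1);p=P[ok]
print(len(p),cv2.minAreaRect(p[:,:2].astype(np.float32)),p[:,:2].max(0))
E
```

```text
t 22.77 pos [ 0.6833 -0.008   0.1563] head 91.0 q [ 0.17  0.63 -0.38  1.5   0.25  1.05 -0.25] w 0.995 gf 0.0
shift [-0.3025 -0.2008  0.0027] turn [ 0.0052 -0.0063  1.6654]
11119 ((0.6814961433410645, -0.00498570129275322), (0.05603118985891342, 0.12019927054643631), 1.06074857711792) [0.71053343 0.05550737]
```

arm_command:
  targets:
    - [[-0.037,-0.025,0,0,0,0],[-0.037,-0.025,0,0,0,0],[-0.037,-0.025,0,0,0,0],[-0.038,-0.025,0,0,0,0],[-0.038,-0.025,0,0,0,0],[-0.038,-0.025,0,0,0,0],[-0.038,-0.025,0,0,0,0],[-0.038,-0.025,0,0,0,0]]

```text
clock: 23.82
position: [0.4849, -0.3139, 0.1507]
ee_rot: [-2.2, -2.24, 0.001]
force: [0.7, 0.6, -0.0]
width: 1.002
gripper_force: 0.0
```

arm_command:
  targets:
    - [[0,0,0,0,0,0.16],[0,0,0,0,0,0.17],[0,0,0,0,0,0.17],[0,0,0,0,0,0.17],[0,0,0,0,0,0.17],[0,0,0,0,0,0.17],[0,0,0,0,0,0.17],[0,0,0,0,0,0.17],[0,0,0,0,0,0.17],[0,0,0,0,0,0.145]]

```text
clock: 25.08
position: [0.4858, -0.3127, 0.1507]
ee_rot: [-3.138, 0.128, 0.003]
force: [-0.3, 0.9, -0.9]
width: 1.001
gripper_force: 0.0
```

arm_command:
  targets:
    - [[-0.02,0,0,0,0,0],[0,0,0,0,0,0],[0,0,0,0,0,0],[0,0,0,0,0,0]]

```text
clock: 25.58
position: [0.4671, -0.3114, 0.1514]
ee_rot: [-3.139, 0.119, -0.0]
force: [-0.4, -0.1, 0.4]
width: 1.003
gripper_force: 0.0
```

```bash
python3 - <<'E'
from h import *
from cell import arm
s=arm.observe();go(s,.488,-.314,.023,-4.4)
d=arm.get_image("wrist");P=cloud(d,s);cv2.imwrite("pics/w6.png",d["pixels"][:,:,::-1])
ok=(d["z_map"]>0)&(P[...,2]>.012)&(P[...,2]<.024)&(abs(P[...,0]-.488)<.12)&(abs(P[...,1]+.314)<.05);p=P[ok]
print(len(p),cv2.minAreaRect(p[:,:2].astype(np.float32)),p[:,:2].max(0),p[:,:2].min(0))
d=arm.get_image("top");P=cloud(d)
print("cab z",P[205,303],rect(d,mask(d,"blue"),.028,(262,140,332,182)))
for lo,hi in((.024,.034),(.040,.048)):
    k=np.zeros((480,640),bool);k[180:235,155:225]=1
    k&=(P[...,2]>lo)&(P[...,2]<hi);p=P[k][:,:2].astype(np.float32);print(lo,len(p),cv2.minAreaRect(p))
E
```

```text
t 25.57 pos [ 0.4671 -0.3114  0.1514] head -4.3 q [ 0.47  0.43  0.04  1.85 -0.02  0.87 -1.13] w 1.003 gf 0.0
shift [0.021  0.001  0.1284] turn [-0.0001 -0.0002  0.001 ]
13333 ((0.49008527398109436, -0.3130415678024292), (0.04813479632139206, 0.16482588648796082), 86.18101501464844) [ 0.57375515 -0.28431371] [ 0.40631829 -0.3415484 ]
cab z [ 0.55206552 -0.02919288  0.04440857] [ 6.75000e-01 -1.19000e-02  1.42700e-01  6.86000e-02 -8.86525e+01]
0.024 221 ((0.5640003085136414, 0.28722843527793884), (0.06685243546962738, 0.09015543013811111), 8.679471969604492)
0.04 249 ((0.5440497994422913, 0.2845759689807892), (0.025314517319202423, 0.09437008202075958), 9.521841049194336)
```

View pics/w6.png

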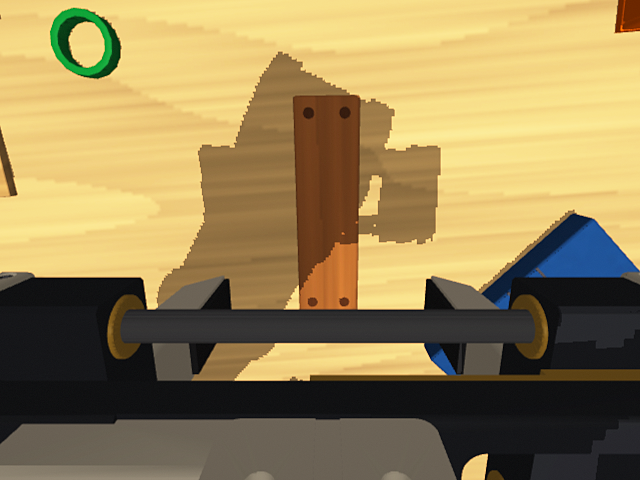

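The chassis is fully visible, spanning rows 97 to 308 at column 327. I'll grasp it at its middle.

arm_command:
  targets:
    - [[0.021,0,0.02,0,0,-0.008],[0,0,0.03,0,0,0],[0,0,0.03,0,0,0],[0,0,0.025,0,0,0],[0,0,0.015,0,0,0],[0,0,0.008,0,0,0],[0,0,0,0,0,0],[0,0,0,0,0,0]]

```text
clock: 26.68
position: [0.488, -0.3134, 0.0243]
ee_rot: [3.139, -0.107, 0.002]
force: [0.1, 0.1, 0.7]
width: 1.002
gripper_force: 0.0
```

arm_command:
  targets:
    - [[0,0,0,0,0,0],[0,0,0,0,0,0],[0,0,0,0,0,0],[0,0,0,0,0,0],[0,0,0,0,0,0],[0,0,0,0,0,0]]
  jaw: 0.035
  newtons: 25

```text
clock: 27.42
position: [0.4874, -0.3131, 0.0235]
ee_rot: [3.14, -0.107, -0.0]
force: [-0.6, -0.4, 0.5]
width: 0.523
gripper_force: 25.0
```

```bash
python3 -c "
from h import *
from cell import arm
a=np.radians(9.3);o=np.array([.4927,.2754]);u=np.array([np.cos(a),np.sin(a)]);t=o-.06*u;print(t)
go(arm.observe(),t[0],t[1],.113,9.3)"
```

```text
[0.43348866 0.26570377]
t 27.43 pos [ 0.4874 -0.3131  0.0235] head -3.9 q [ 0.46  0.63  0.02  1.89 -0.02  0.62 -1.14] w 0.523 gf 25.0
shift [-0.0933 -0.5738 -0.0895] turn [ 0.000e+00  1.000e-04 -2.306e-01]
```

arm_command:
  targets:
    - [[0,0,-0.015,0,0,0],[0,0,-0.03,0,0,0],[0,0,-0.03,0,0,0],[0,0,-0.015,0,0,0],[-0.007,-0.043,0,0,0,0],[-0.007,-0.043,0,0,0,0],[-0.007,-0.043,0,0,0,0],[-0.007,-0.043,0,0,0,0],[-0.007,-0.043,0,0,0,0],[-0.007,-0.043,0,0,0,0]]

```text
clock: 28.68
position: [0.4628, -0.0515, 0.1137]
ee_rot: [3.14, -0.107, 0.0]
force: [0.4, -0.3, -2.1]
width: 0.518
gripper_force: 25.0
```

arm_command:
  targets:
    - [[-0.007,-0.045,0,0,0,0],[-0.007,-0.045,0,0,0,0],[-0.007,-0.045,0,0,0,0],[-0.007,-0.045,0,0,0,0],[-0.008,-0.045,0,0,0,0],[-0.008,-0.045,0,0,0,0],[-0.008,-0.045,0,0,0,-0.08],[0,0,0,0,0,-0.15],[0,0,0,0,0,0],[0,0,0,0,0,0]]

```text
clock: 29.92
position: [0.4329, 0.264, 0.1134]
ee_rot: [3.131, 0.247, -0.0]
force: [0.6, 0.6, -2.0]
width: 0.521
gripper_force: 25.0
```

```bash
python3 - <<'E'
from h import *
from cell import arm
s=arm.observe();d=arm.get_image("wrist");P=cloud(d,s);cv2.imwrite("pics/w7.png",d["pixels"][:,:,::-1])
near=(d["z_map"]>0)&(abs(P[...,0]-.55)<.09)&(abs(P[...,1]-.285)<.08)
for lo,hi in((.025,.034),(.042,.053)):
    p=P[near&(P[...,2]>lo)&(P[...,2]<hi)][:,:2].astype(np.float32);print(lo,len(p),cv2.minAreaRect(p))
go(s,.4335,.2657,.035,9.3)
E
```

```text
0.025 358 ((0.5562227368354797, 0.28694722056388855), (0.045838505029678345, 0.09074734151363373), 9.683403015136719)
0.042 8927 ((0.5455282926559448, 0.2856423258781433), (0.024652225896716118, 0.09235110878944397), 9.700396537780762)
t 29.93 pos [0.4329 0.264  0.1134] head 9.0 q [-0.55  0.41 -0.13  2.    0.08  0.74 -2.14] w 0.521 gf 25.0
shift [ 0.0009 -0.0016  0.0784] turn [ 0.0006  0.0004 -0.0051]
```

View pics/w7.png

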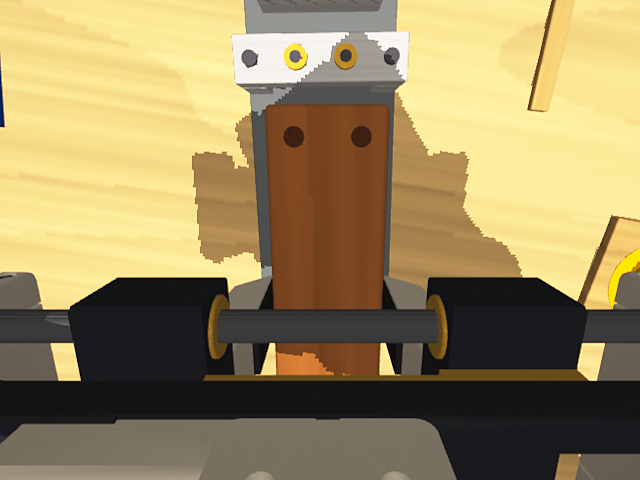

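The wrist view shows the chassis held in line with the jig: front end at row 105, bar at (320,58), stop beyond it.

arm_command:
  targets:
    - [[0.002,-0.002,0,0,0,-0.01],[0,0,0.02,0,0,0],[0,0,0.025,0,0,0],[0,0,0.02,0,0,0],[0,0,0.01,0,0,0],[0,0,0.004,0,0,0],[0,0,0,0,0,0],[0,0,0,0,0,0],[0,0,0,0,0,0]]

```text
clock: 31.1
position: [0.4347, 0.2675, 0.035]
ee_rot: [-3.13, -0.269, -0.001]
force: [0.1, 0.4, -1.1]
width: 0.523
gripper_force: 25.0
```

```bash
python3 - <<'E'
from h import *
from cell import arm
s=arm.observe();d=arm.get_image("wrist");P=cloud(d,s);cv2.imwrite("pics/w8.png",d["pixels"][:,:,::-1])
near=(d["z_map"]>0)&(abs(P[...,0]-.55)<.09)&(abs(P[...,1]-.285)<.08)
p=P[near&(P[...,2]>.042)&(P[...,2]<.053)][:,:2].astype(np.float32);print(len(p),cv2.minAreaRect(p))
go(s,.4346,.2666,.0335,9.6);go(s,.4937,.2766,.0335,9.6)
E
```

```text
14395 ((0.5400920510292053, 0.2849262058734894), (0.014183130115270615, 0.09260375797748566), 9.75844955444336)
t 31.1 pos [0.4347 0.2675 0.035 ] head 9.8 q [-0.57  0.54 -0.11  2.05  0.11  0.56 -2.16] w 0.523 gf 25.0
shift [-0.0003  0.0008  0.0015] turn [-0.0004 -0.0009  0.004 ]
t 31.1 pos [0.4347 0.2675 0.035 ] head 9.8 q [-0.57  0.54 -0.11  2.05  0.11  0.56 -2.16] w 0.523 gf 25.0
shift [0.0597 0.0011 0.0016] turn [-0.0004 -0.0009  0.004 ]
```

View pics/w8.png

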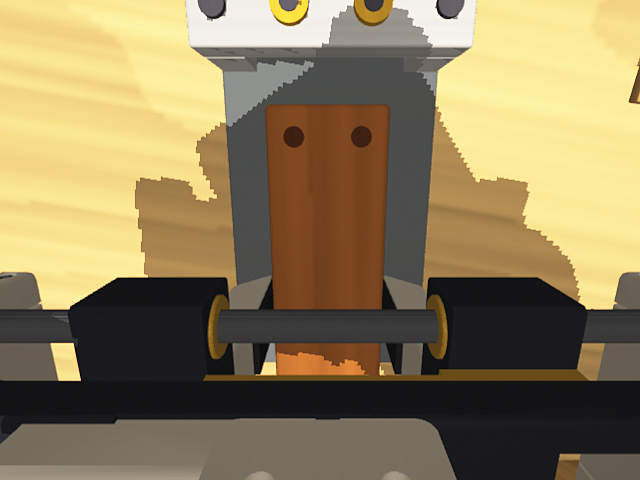

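The chassis is centred between the posts (columns 266–390 against 223–437). Now I slide it in.

arm_command:
  targets:
    - [[0,0.001,0.0015,0,0,0],[0.008,0,0,0,0,0],[0.01,0,0,0,0,0],[0.01,0,0,0,0,0],[0.01,0,0,0,0,0],[0.008,0,0,0,0,0],[0.006,0,0,0,0,0],[0.004,0,0,0,0,0],[0,0,0,0,0,0],[0,0,0,0,0,0]]

```text
clock: 32.4
position: [0.4894, 0.2758, 0.033]
ee_rot: [3.13, 0.27, -0.001]
force: [-0.6, -0.3, -1.2]
width: 0.518
gripper_force: 25.0
```

arm_command:
  targets:
    - [[0.001,0,0,0,0,0],[0.001,0,0,0,0,0],[0.001,0,0,0,0,0],[0,0,0,0,0,0],[0,0,0,0,0,0]]

```text
clock: 33.02
position: [0.4927, 0.2764, 0.033]
ee_rot: [3.13, 0.269, -0.0]
force: [0.2, 0.3, -1.3]
width: 0.52
gripper_force: 25.0
```

```bash
python3 - <<'E'
from h import *
from cell import arm
s=arm.observe();print(s["force"]);go(s,.4937,.2766,.0325,9.6)
E
```

```text
[ 0.1889838   0.33219398 -1.25694713]
t 33.02 pos [0.4927 0.2764 0.033 ] head 9.8 q [-0.52  0.6  -0.11  1.92  0.11  0.63 -2.11] w 0.52 gf 25.0
shift [ 0.0011 -0.0001  0.0005] turn [0.0001 0.0001 0.0041]
```

Next I push gently to find the stop.

arm_command:
  targets:
    - [[0.001,0,0,0,0,0],[0,0,0,0,0,0],[0.001,0,0,0,0,0],[0,0,0,0,0,0],[0,0,0,0,0,0]]

```text
clock: 33.65
position: [0.4942, 0.2767, 0.0329]
ee_rot: [3.13, 0.27, -0.001]
force: [-2.8, -0.2, -0.7]
width: 0.518
gripper_force: 25.0
```

```bash
python3 - <<'E'
from h import *
from cell import arm
s=arm.observe();print(s["force"]);go(s,.4937,.2766,.0325,9.6)
d=arm.get_image("wrist");P=cloud(d,s);cv2.imwrite("pics/w9.png",d["pixels"][:,:,::-1])
E
```

```text
[-2.75008178 -0.24779537 -0.74097875]
t 33.65 pos [0.4942 0.2767 0.0329] head 9.8 q [-0.52  0.6  -0.11  1.91  0.11  0.63 -2.1 ] w 0.518 gf 25.0
shift [-0.0005 -0.      0.0004] turn [0.0002 0.0008 0.0043]
```

View pics/w9.png

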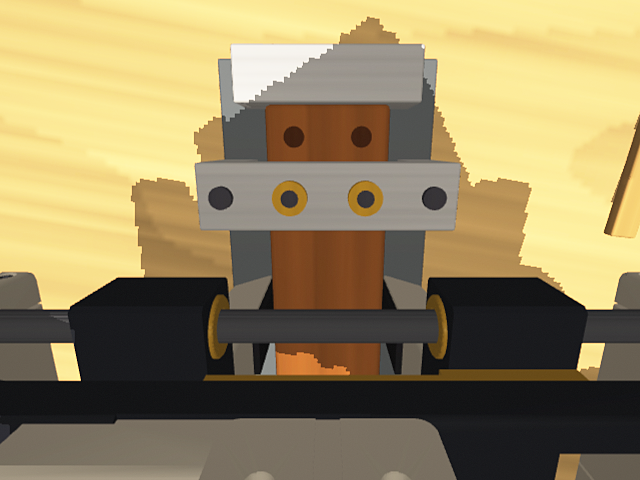

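The force reads -2.8 N, and the image shows the board's end (row 104) against the stop, centred under the bar. I'll lower it, release and retreat.

arm_command:
  targets:
    - [[-0.0005,0,0.0005,0,0,0],[0,0,0.0005,0,0,0],[0,0,0,0,0,0],[0,0,0,0,0,0],[0,0,0,0,0,0]]

```text
clock: 34.33
position: [0.4942, 0.2766, 0.032]
ee_rot: [3.13, 0.269, 0.0]
force: [-1.7, -0.3, -0.5]
width: 0.519
gripper_force: 25.0
```

arm_command:
  targets:
    - [[0,0,0,0,0,0],[0,0,0,0,0,0],[0,0,0,0,0,0],[0,0,0,0,0,0],[0,0,-0.01,0,0,0],[0,0,-0.03,0,0,0],[0,0,-0.04,0,0,0],[-0.02,0,-0.04,0,0,0],[-0.03,0,-0.02,0,0,0],[0,0,0,0,0,0]]
  jaw: 0.0918

```text
clock: 35.58
position: [0.444, 0.2686, 0.1743]
ee_rot: [-3.128, -0.272, -0.004]
force: [0.8, -0.4, -1.0]
width: 1.001
gripper_force: 0.0
```

```bash
python3 - <<'E'
from h import *
from cell import arm
s=arm.observe();go(s,.4937,.2766,.0325,9.6)
d=arm.get_image("wrist");P=cloud(d,s);cv2.imwrite("pics/w10.png",d["pixels"][:,:,::-1])
ok=(d["z_map"]>0)&(P[...,2]>.022)&(P[...,2]<.032)&(abs(P[...,0]-.5)<.085)&(abs(P[...,1]-.277)<.05);p=P[ok]
print(len(p),cv2.minAreaRect(p[:,:2].astype(np.float32)),np.median(p[:,2]))
d=arm.get_image("scene");cv2.imwrite("pics/s10.png",d["pixels"][:,:,::-1])
E
```

```text
t 35.58 pos [0.444  0.2686 0.1743] head 9.9 q [-0.53  0.35 -0.15  1.91  0.07  0.88 -2.11] w 1.001 gf 0.0
shift [0.05   0.0009 0.142 ] turn [-0.0014 -0.0026  0.0056]
12019 ((0.4999946355819702, 0.28312212228775024), (0.17012618482112885, 0.0872468650341034), 0.1584087461233139) 0.026254151391980396
```

View pics/w10.png

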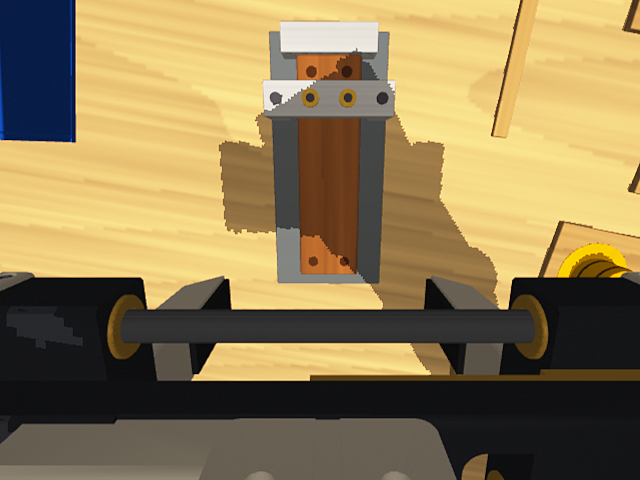

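View pics/s10.png

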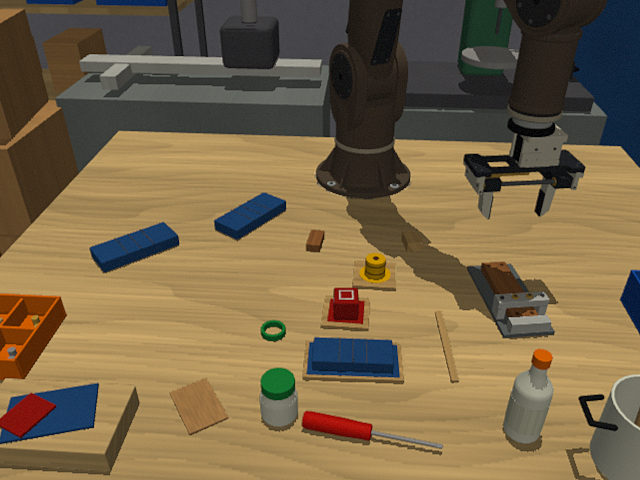

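The wrist view shows the chassis at (330,165), home against the stop and under the bar. The scene view shows the cab, barrel and deck in place on their boards, with the gripper clear, so I'm handing in.

```bash
python3 -c "
from cell import arm
print(arm.sign_off())"
```

```text
the job is handed in; nothing more can be done
None
```

I handed the job in at about 36 s: the cab, barrel and deck are on their own boards and the chassis is against the jig's stop; sign-off returned no verdict, but the last camera checks showed every part in place and the gripper clear.

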